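# Count along the tea rack and slide the tin into the third gap

### The job

Put the loose tea tin away by touch: starting at the rack's tall end, run a fingertip along the top of its wooden rail, counting every gap, filled or empty, and stop at the third one without running on to the fourth. Then push the tin, upright along the steel sheet and without lifting it, into that third gap until it rests fully home against the batten at the back. Leave the kettle, the creamer, the tongs and the tin already in the rack where they are.

Things in the scene. Friction and masses are not known exactly. Their poses are not given: they have to be found in the camera images.
- rack: Tea-tin rack, fixed on the steel sheet (sheet top 3 mm above the table). Origin on the sheet under the middle of the rail; x to the back (away from the robot), y along the rack to the left, z up. Six gaps at 66 mm pitch, centred at y -165, -99, -33, 33, 99, 165 mm, open to the front (-x) and with no floor: tins slide in on the sheet. One end panel is tall, one low; either may be on the left.
- rail_mid (a point): Middle of the top of the rack's flat level wooden rail: rail 18 mm wide, 396 mm long along the rack's y, 10 mm thick, its top 74 mm above the sheet. It runs over the back of all six gaps. How far along it a touch lies is taken at the middle between the fingertips, so closed fingers serve best.
- divider_mid (a point): Front wire of the middle one of the rack's five dividers, 20 mm above the sheet. Dividers are 5 mm steel wire loops at the rack's y -132, -66, 0, 66, 132 mm; they come forward from under the rail to x -52 mm, 64 mm high at the rail, sloping to 40 mm at the front. Clear width between them 61 mm.
- stop_mid (a point): Middle of the front face of the back batten (x -9 mm of the rack, 20 to 34 mm above the sheet, full length) that stops a tin pushed fully home.
- rail_start (a point): Middle of the 12 mm thick tall end panel, on the rail's middle line at the height of the rail's top, 6 mm beyond the rail's end. The tall end is 102 mm high, with a finger slot under a round 20 mm grip along its top, and reaches 60 mm in front of this line. The first gap lies next to it, centred 39 mm from this point along the rail, the second 105 mm, the third 171 mm.
- low_end: The plain low end panel at the rack's other end, 12 mm thick, 74 mm high, level with the rail. Origin on the sheet under the rail's middle line, middle of the panel's thickness.
- tin_center (a point): Centre of the loose round tea tin, which stands upright on the sheet in front of the rack: 52 mm diameter, 60 mm tall, about 0.13 kg, aluminium with a plain paper band and a flat wooden lid; it slides on the sheet under a push of 1 to 2 N. This point is on its axis, half-way up (30 mm above the sheet). Fully home, its centre stands at x -35 mm of the rack and its front sticks out 9 mm past the dividers.
- tin: The same loose tin: origin at the centre of its underside, z along its axis (up when upright).
- stored_tin_center (a point): Centre of a second tin, of the same make and size, already home in one of the rack's gaps. Leave it.
- kettle: Round aluminium kettle, 168 mm diameter, 202 mm tall over its arched handle, spout to its y side; stands to the left. Origin at the centre of its underside. Leave it.
- creamer: White ceramic creamer, 70 mm diameter, 78 mm tall, handle to its y side, standing on the right. Origin at the centre of its underside. Leave it.
- tongs: Steel tongs lying on the sheet at the left, 195 mm long along x, 45 mm wide, 14 mm high. Origin at mid-length on the underside. Leave them.
Mind the look-alikes: they are no part of the job. What is shaped like the tin but yellow is not meant. Leave any blue look-alike of the part that bears rail_start alone.

How it is judged:
By the outcome, as a careful person would: the job done as asked, in the order asked, and still so for the second after the job is handed in, with the robot touching nothing.
It also fails if it takes over 61 s, if anything falls off the work surface, if the arm or the gripper's body presses on something with over 40 N, if the wrist force passes 120 N, or if a joint passes its speed limit or range.

### The arm

A 7-joint arm with a two-finger parallel gripper is mounted at the origin on the work surface. World frame = base frame: x ahead of the robot, y to its left, z up, the work surface at z = 0. Lengths are in mm, angles in rad, forces in N, time in s.
With the tool pointing down it reaches from about 400 to 875 mm from the base axis. Payload 4.4 kg.
Tool frame: the origin (TCP) lies at the very end of the fingers, on their centre line; the grasp point (between the pads) lies 19 mm behind it; z points along the fingers, y is the direction in which the jaws open and shut (so a half turn about z gives the same grasp; the last joint's range is limited). The gripper opens to 85 mm and grips with 20 to 120 N. Pads are 22 mm wide; open, the fingers measure 114 mm over their backs; the gripper's body (76 mm by 85 mm) begins 54 mm behind the grasp point. The pads swing forward as they close: fully open they stand 13 mm farther back than shut.
Start: joints at [-0.066, 0.628, 0.038, 1.517, -0.027, 0.996, -0.02], TCP at [650.014, 0.027, 231.313] pointing down, gripper open.
Joint ranges: [-3.06, 3.06], [-0.37, 2.12], [-1.25, 1.32], [0.18, 2.47], [-1.1, 4.24], [0.23, 1.98], [-2.94, 2.94]. Speed limits (rad/s): [2.57, 2.57, 3.14, 3.14, 3.14, 3.14, 3.14].

### API

Orientations are given as [roll, pitch, yaw] about the fixed x, y, z axes, in that order (R = Rz(yaw) Ry(pitch) Rx(roll)).
In Python, from cell import ctrl gives the robot as it stands. The module is installed in compiled form; this text tells all that it offers.
- The arm moves only by the shell command python3 -m jog 'ROWS'. ROWS is text: rows parted by semicolons, each of 7 numbers parted by spaces: the shift along the tool's x, y, z in mm, then the turn, a rotation vector about the tool's x, y, z in degrees, then the opening, from -1 (shut) to 1 (fully open). In form: x y z wx wy wz claw; .... A call has 1 to 8 rows; each row is the pose to reach, as a shift and turn from the pose commanded when the call began, along the tool's axes at that moment; what a row does not reach only later rows make up. A row lasts 1/8 s, in which the tool goes at most 62.5 mm and 10.7 degrees, less where a joint would pass 70% of its speed; a pose out of reach is approached as far as the arm can. A call with a gripper value outside its range is refused whole. The fingers move at their own pace and stop on an object; the grip force is fixed at half the most. Time passes only in rows, so rows that repeat a pose let the fingers close. It gives the time, the measured TCP pose, the force and the opening at its end, in the units of the state.
- ctrl.read_state(): the state, without advancing time (a new reading comes with each control period).
- ctrl.get_image(name): name is "scene" or "side" or "wrist"; returns a dict with "image" (400x640x3 uint8, red, green, blue), "z_map" (400x640 float32, mm along the optical axis (not along the pixel's ray), 0 where there is no reading), "vertical_fov" (degrees; the focal length in pixels is half the picture's height over the tangent of half this angle, whatever the lens; pixels are square), "cx", "cy" (the principal point, pixels), "extrinsics" (4x4, takes a point from world to camera coordinates); the wrist camera has in their place "hand_eye" (4x4, takes a point from camera to tool coordinates, whose origin is the TCP and whose axes are the flange's). Camera axes: x right, y down, z forward; pixel columns grow to the right and rows downward; lengths in mm; the calibration is good to about 2 mm. The wrist camera is an equidistant fisheye: a pixel r from the principal point sees the ray r / f radians off the axis. A picture is of the moment at which its call begins: read the wrist's pose just before it.
- ctrl.finish_job(): hands the job in, once; it reports no verdict.
The state is a dict: "clock": time; "qpos": joint angles; "qd": joint speeds; "tau": joint torques, N m; "eef_pos": TCP position; "tool_rot": TCP orientation; "force": force on the tool from outside, world axes, zero at the start; "torque": the same for the moment, N m; "width": finger opening in mm.
Only numpy, scipy, OpenCV 4.12 (cv2) and the standard library are available. Lean on these libraries where they do the work, as an engineer would, in place of code of your own. Each camera call takes 0.05 s, during which the arm holds its last target.

## Working session

There is one attempt and no reset: what is moved stays moved. The work goes in short steps, Python scripts to look and compute and a shell command to move; the robot and the scene stay as the last step left them, time stands still between calls to the robot, and variables do not carry over. Pictures are saved under pics/ and viewed, and the job is handed in when it is done.

```bash
mkdir -p pics
cat > h.py <<'E'
from cell import ctrl
import numpy as np, cv2, pickle
def grab(n,tag):
    s=ctrl.read_state(); d=ctrl.get_image(n); d['state']=s
    cv2.imwrite(f'pics/{tag}.png',d['image'][:,:,::-1]); pickle.dump(d,open(f'{tag}.pkl','wb')); return d
def ld(tag): return pickle.load(open(f'{tag}.pkl','rb'))
def world(d):
    z=d['z_map']; H,W=z.shape; f=H/2/np.tan(np.radians(d['vertical_fov'])/2)
    u,v=np.meshgrid(np.arange(W),np.arange(H))
    P=np.stack([(u-d['cx'])/f*z,(v-d['cy'])/f*z,z,np.ones_like(z)],-1)
    return (P@np.linalg.inv(d['extrinsics']).T)[...,:3]
E
python3 - <<'E'
from h import *
for n in ('scene','side'):
    d=grab(n,n+'0'); print(n,d['vertical_fov'],d['cx'],d['cy'],np.linalg.inv(d['extrinsics'])[:3].round(2).tolist())
grab('wrist','wrist0'); print(ctrl.read_state())
E
```

```text
scene 55.15666048387256 329.642307658555 201.16020078733476 [[-0.87, 0.29, -0.39, 918.95], [0.49, 0.5, -0.72, 839.68], [-0.02, -0.82, -0.58, 794.36]]
side 53.74494989212969 315.3168632887462 198.34603892119233 [[-0.89, -0.32, 0.31, 96.28], [-0.45, 0.64, -0.62, 646.43], [0.01, -0.69, -0.72, 927.37]]
{'clock': 0.15, 'qpos': array([-0.06583464,  0.62911484,  0.03846423,  1.51812159, -0.02698423,
        0.99632406, -0.01998197]), 'qd': array([ 0.00158201, -0.00347761, -0.0001291 , -0.00261125,  0.00022286,
        0.00083122,  0.00074534]), 'tau': array([ 2.19518879e-03, -5.63800478e+01,  1.22790758e+00, -1.93650573e+01,
        1.11919764e-02,  7.40401709e-03, -1.44664841e-05]), 'eef_pos': array([6.49527775e+02, 4.16989938e-02, 2.30618194e+02]), 'tool_rot': array([-3.14014341e+00,  2.81843931e-05,  1.57084516e+00]), 'force': array([ 0.34000876, -0.0402617 ,  0.57515811]), 'torque': array([ 0.04154966, -0.02159675,  0.0216268 ]), 'width': 85.49186898587267}
```

View pics/scene0.png

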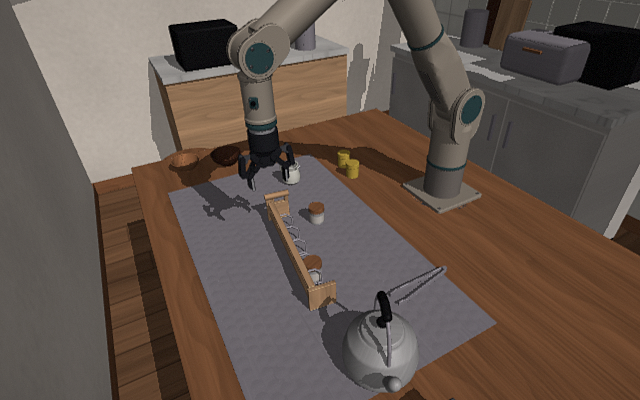

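View pics/side0.png

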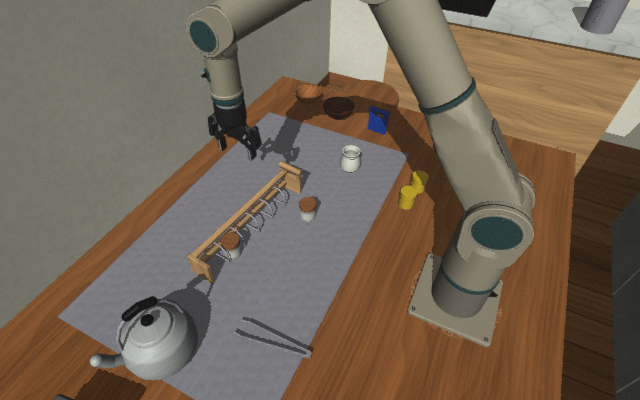

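View pics/wrist0.png

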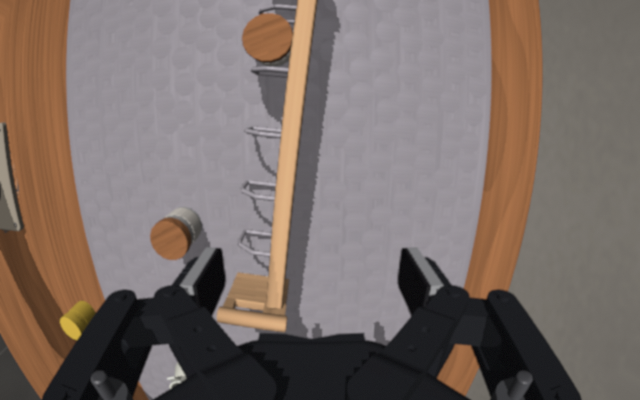

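Candidates for the tin: the wood-lidded tin at side (308,208) stands loose in front of the rack. The one at side (231,245) is stored. Side (408,197) and (420,182) are yellow look-alikes. Tall-end candidates are side (291,178), which is wood with a grip, and side (379,120), which is the blue look-alike. I choose the tin at (308,208) and the end at (291,178). Next I'll check a crop and measure.

Run:
```python
from h import *
a=cv2.resize(cv2.imread('pics/side0.png')[140:290,170:350],None,fx=4,fy=4,interpolation=cv2.INTER_CUBIC); cv2.imwrite('pics/crop1.png',a)
for n in ('scene0','side0'):
    d=ld(n); P=world(d); hsv=cv2.cvtColor(d['image'],cv2.COLOR_RGB2HSV)
    wood=(hsv[...,1]>70)&(hsv[...,0]<25)
    inb=(P[...,0]>350)&(P[...,0]<800)&(P[...,1]>-300)&(P[...,1]<450)
    # sheet height
    sh=inb&(hsv[...,1]<60)&(abs(P[...,2])<12); print(n,'sheet z',np.median(P[sh][:,2]))
    m=inb&wood&(abs(P[...,2]-77)<5); print('rail pts',m.sum()); 
    q=P[m][:,:2].astype(np.float32); 
    l=cv2.fitLine(q,cv2.DIST_HUBER,0,.01,.01).ravel(); 
    l[:2]*=np.sign(l[1]); t=(q-l[2:])@l[:2]; r=(q-l[2:])@np.array([-l[1],l[0]])
    ok=abs(r)<12
    print('line',l, 'ext',np.percentile(t[ok],[0,1,99,100]),'perp',np.percentile(r[ok],[1,50,99]))
    print([ (l[2:]+l[:2]*e).round(1).tolist() for e in np.percentile(t[ok],[0,100])])
    m=inb&(abs(P[...,2]-63)<4)&wood
    k,lab,st,c=cv2.connectedComponentsWithStats(m.astype(np.uint8))
    for i in range(1,k):
        if st[i,4]>25:
            p=P[lab==i]; print('z63 blob',c[i].round(),st[i,4],p.mean(0).round(1),p.min(0).round(1),p.max(0).round(1))
    m=inb&(P[...,2]>88)&(P[...,2]<112)&wood
    print('grip',m.sum(),P[m].mean(0) if m.any() else '',P[m].min(0),P[m].max(0))
```

```text
scene0 sheet z 2.316701246155162
rail pts 753
line [1.0507661e-01 9.9446416e-01 6.3228705e+02 7.9020958e+01] ext [-235.29803467 -233.25805283  174.78695908  176.70285034] perp [-11.35651102  -0.99325469   9.83601789]
[[607.6, -155.0], [650.9, 254.7]]
z63 blob [280. 203.] 28 [ 570.7 -149.    63.5] [ 547.  -157.9   60. ] [ 593.3 -144.1   66.7]
z63 blob [316. 206.] 121 [478.7 -71.9  61.8] [454.5 -99.7  59.2] [503.5 -47.5  65.8]
z63 blob [312. 261.] 198 [604.7 148.9  62.1] [580.4 120.5  59.2] [628.4 175.3  65.3]
z63 blob [321. 291.] 60 [632.2 254.3  63.1] [595.  241.9  59.2] [667.2 260.3  66.9]
grip 139 [ 582.81646876 -150.2032876    98.78321094] [ 542.43946557 -166.46103787   88.33540076] [ 620.74471827 -139.85310861  106.70795222]
side0 sheet z 2.9871018879387634
rail pts 846
line [1.11825876e-01 9.93727803e-01 6.27739075e+02 7.13610840e+01] ext [-235.29830933 -227.00942139  179.80479431  181.7106781 ] perp [-11.61785011  -1.03914535   8.92640869]
[[601.4, -162.5], [648.1, 251.9]]
z63 blob [293. 178.] 27 [ 566.7 -151.    62.7] [ 542.8 -155.5   59. ] [ 599.8 -146.8   67. ]
z63 blob [307. 203.] 173 [476.9 -73.8  62.5] [ 451.3 -101.2   59. ] [502.3 -50.1  66.9]
z63 blob [230. 240.] 221 [603.2 146.9  62.6] [577.4 122.9  59.2] [628.3 170.9  66.4]
z63 blob [200. 266.] 29 [622.5 253.4  62.8] [592.1 249.7  59. ] [659.8 258.1  67. ]
grip 148 [ 577.67826494 -152.50785164  100.31906505] [ 539.37758293 -168.49958961   89.70003741] [ 620.33061463 -142.42268965  108.53839928]
```

View pics/crop1.png

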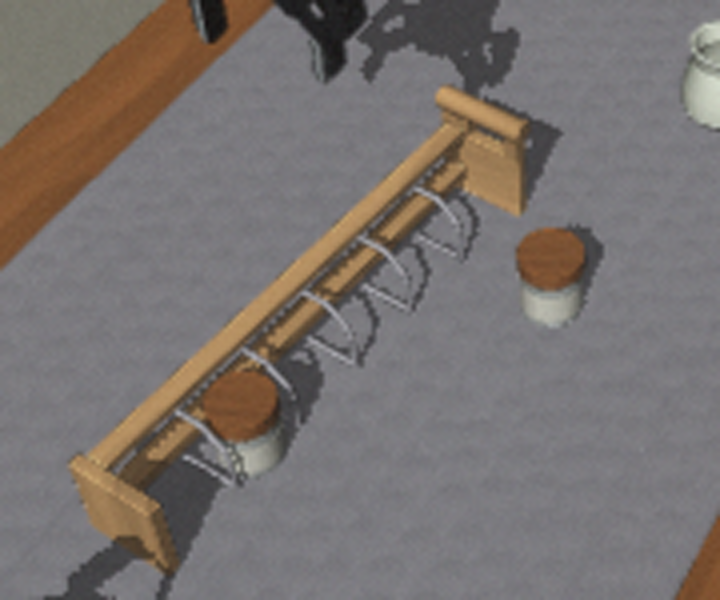

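The crop shows the tall grip end on the right (crop 480,130) and the loose tin in front of it (crop 550,270). The stored tin is in gap 5. Next I'll refine the rack pose, adding the wrist view.

```bash
cat >> h.py <<'E'
from scipy.spatial.transform import Rotation as Rn
def wworld(d):
    z=d['z_map']; H,W=z.shape; f=H/2/np.tan(np.radians(d['vertical_fov'])/2)
    u,v=np.meshgrid(np.arange(W),np.arange(H)); a=u-d['cx'];b=v-d['cy']; r=np.hypot(a,b)+1e-9; th=r/f
    t=np.tan(th); P=np.stack([a/r*t*z,b/r*t*z,z,np.ones_like(z)],-1)
    T=np.eye(4); T[:3,:3]=Rn.from_euler('xyz',d['state']['tool_rot']).as_matrix(); T[:3,3]=d['state']['eef_pos']
    return (P@(T@d['hand_eye']).T)[...,:3]
def ana(n):
    d=ld(n); P=wworld(d) if 'hand_eye' in d else world(d); hsv=cv2.cvtColor(d['image'],cv2.COLOR_RGB2HSV)
    ok=d['z_map']>0
    wood=ok&(hsv[...,1]>70)&(hsv[...,0]<25)
    inb=ok&(P[...,0]>350)&(P[...,0]<800)&(P[...,1]>-300)&(P[...,1]<450)
    sh=inb&(hsv[...,1]<60)&(abs(P[...,2])<12); zs=np.median(P[sh][:,2]); print(n,'sheet',zs.round(1))
    m=inb&wood&(abs(P[...,2]-zs-74)<2.5)&(P[...,1]>-130)&(P[...,1]<225)
    q=P[m][:,:2].astype(np.float32); 
    if len(q)>20:
        l=cv2.fitLine(q,cv2.DIST_HUBER,0,.01,.01).ravel(); l*=1; l[:2]*=np.sign(l[1])
        r=(q-l[2:])@np.array([l[1],-l[0]]); pc=np.percentile(r,[2,50,98])
        print('rail n',len(q),'dir',l[:2],'yaw',np.degrees(np.arctan2(-l[0],l[1])).round(2),'perp',pc.round(1),'z',P[m][:,2].mean().round(1),'x at y=0:',(l[2]-l[3]*l[0]/l[1]).round(1), 'midperp',((pc[0]+pc[2])/2).round(1))
    for nm,lo,hi in(('lid',59,4),('grip',98,6)):
        m=inb&wood&(abs(P[...,2]-zs-lo)<hi)
        k,lab,st,c=cv2.connectedComponentsWithStats(m.astype(np.uint8))
        for i in range(1,k):
            if st[i,4]>40:
                p=P[lab==i]; print(nm,c[i].round(),st[i,4],'mid',((p.min(0)+p.max(0))/2).round(1),'mean',p.mean(0).round(1),'min',p.min(0).round(1),'max',p.max(0).round(1))
E
python3 - <<'E'
from h import *
for n in ('scene0','side0','wrist0'): ana(n)
d=ld('wrist0'); print(d['hand_eye'].round(2),d['vertical_fov'])
d=ld('side0');P=world(d)
m=np.zeros(P.shape[:2],bool); m[140:178,335:368]=1
m&=(P[...,2]>20)
print('creamer',P[m].min(0),P[m].max(0))
E
```

```text
scene0 sheet 2.3
rail n 491 dir [0.11870458 0.99292964] yaw -6.82 perp [-8.7  0.   8.5] z 76.1 x at y=0: 623.7 midperp -0.1
lid [316. 207.] 124 mid [479.  -72.4  61.2] mean [479.4 -71.3  61.5] min [454.5 -99.7  57.4] max [503.5 -45.1  65. ]
lid [312. 261.] 203 mid [604.4 147.7  61.2] mean [604.9 148.9  61.9] min [580.4 120.1  57.4] max [628.4 175.3  65. ]
lid [321. 291.] 60 mid [631.7 250.7  61.4] mean [634.7 253.9  61.3] min [596.1 241.9  57.5] max [667.3 259.6  65.3]
grip [276. 194.] 112 mid [ 582.1 -153.2  100.2] mean [ 582.1 -150.7  100.3] min [ 543.5 -166.5   94.4] max [ 620.7 -139.9  105.9]
side0 sheet 3.0
rail n 512 dir [0.12087667 0.99266756] yaw -6.94 perp [-9.   0.   9.4] z 76.8 x at y=0: 621.0 midperp 0.2
lid [307. 203.] 177 mid [476.8 -75.7  62.2] mean [476.5 -73.1  62.2] min [ 451.3 -101.2   58.5] max [502.3 -50.1  65.9]
lid [230. 240.] 224 mid [602.9 147.3  62. ] mean [603.4 147.2  62.5] min [577.4 122.9  58.1] max [628.3 171.7  65.9]
grip [290. 168.] 125 mid [ 580.4 -155.5  100.9] mean [ 578.6 -153.1  101.5] min [ 540.5 -168.5   95. ] max [ 620.3 -142.4  106.8]
wrist0 
[... 164 characters left out ...]
ean [607.  146.8  62.2] min [581.4 121.6  57.8] max [631.7 173.1  64.9]
lid [169. 240.] 1185 mid [480.2 -72.5  60.8] mean [481.5 -71.8  61.9] min [454.4 -98.1  57.5] max [506.  -46.9  64.2]
lid [247. 298.] 143 mid [ 571.3 -148.    61.4] mean [ 571.6 -147.9   61.4] min [ 548.1 -151.8   57.5] max [ 594.5 -144.3   65.4]
grip [252. 320.] 977 mid [ 582.9 -153.7  100.2] mean [ 583.8 -150.8  101.2] min [ 543.3 -167.1   94.4] max [ 622.5 -140.3  106. ]
[[  -0.     -0.96   -0.29   73.98]
 [   1.     -0.      0.      1.39]
 [  -0.     -0.29    0.96 -141.85]
 [   0.      0.      0.      1.  ]] 65.70646984690485
creamer [  96.27765052 -376.48000024   20.08204428] [482.06664921 646.4294903  927.37124735]
```

```bash
python3 -m jog '-30 -10 20 0 0 2 -1; -70 -25 50 0 0 4.5 -1; -105 -36 75 0 0 6.5 -1; -125 -41 93 0 0 7 -1; -130 -43 101 0 0 7 -1; -130 -43 101 0 0 7 -1; -130 -43 101 0 0 7 -1'
python3 - <<'E'
from h import *
print(ctrl.read_state()['tool_rot'])
grab('wrist','wrist1'); grab('side','side1'); ana('wrist1')
E
```

```text
clock: 1.02
eef_pos: [608.1, -128.3, 131.0]
tool_rot: [3.14, -0.001, 1.451]
force: [0.4, 0.2, -0.4]
width: -0.0
[ 3.14005199e+00 -1.06425484e-03  1.45071284e+00]
wrist1 sheet 2.4
rail n 6031 dir [0.12065928 0.99269396] yaw -6.93 perp [-8.2 -0.   8.5] z 76.1 x at y=0: 624.3 midperp 0.1
lid [139. 162.] 2816 mid [479.7 -73.3  60.8] mean [482.  -73.1  62. ] min [453.9 -98.5  57.4] max [505.6 -48.1  64.3]
lid [265. 241.] 282 mid [ 571.7 -147.9   61.4] mean [ 572.1 -148.    61.2] min [ 547.4 -151.    57.4] max [ 595.9 -144.7   65.4]
grip [247. 269.] 1536 mid [ 565.5 -151.3  100. ] mean [ 565.3 -148.5  101.3] min [ 543.3 -162.1   94.5] max [ 587.6 -140.5  105.5]
```

View pics/wrist1.png

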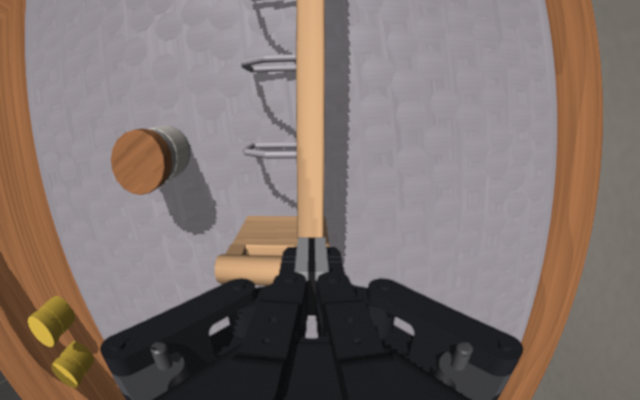

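Run:
```python
import cv2
a=cv2.imread('pics/side1.png')[90:270,180:380]; cv2.imwrite('pics/crop2.png',cv2.resize(a,None,fx=3.3,fy=3.3,interpolation=cv2.INTER_CUBIC))
```

```text
(no output)
```

View pics/crop2.png

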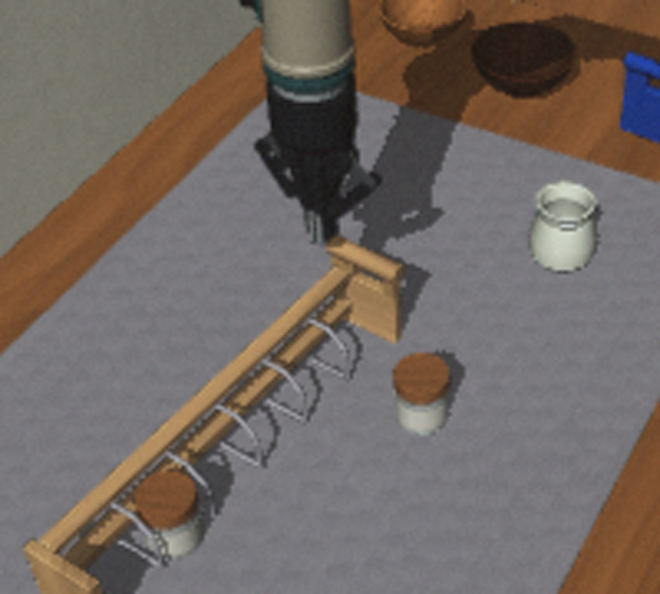

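The pictures show the shut fingers (wrist 310,250) in line with the rail and just left of the grip, with clear space around them. Now I'll descend.

```bash
python3 -m jog '-1 0 20 0 0 0 -1; -3 0 40 0 0 0 -1; -3 0 48 0 0 0 -1; -3 0 51 0 0 0 -1; -3 0 52 0 0 0 -1; -3 0 53 0 0 0 -1; -3 0 53 0 0 0 -1'
```

```text
clock: 2.0
eef_pos: [606.9, -133.0, 77.7]
tool_rot: [3.141, 0.0, 1.449]
force: [-0.5, -0.8, -0.4]
width: 0.1
```

```bash
python3 -m jog '0 0 1 0 0 0 -1; 0 0 2 0 0 0 -1; 0 0 2 0 0 0 -1'
```

```text
clock: 2.38
eef_pos: [606.9, -133.0, 77.1]
tool_rot: [3.141, -0.0, 1.448]
force: [-1.8, 1.2, 11.3]
width: -0.1
```

```bash
python3 -m jog '5 0 -0.4 0 0 0 -1; 13 0 -0.4 0 0 0 -1; 22 0 -0.4 0 0 0 -1; 31 0 -0.4 0 0 0 -1; 38 0 -0.4 0 0 0 -1; 43 0 -0.4 0 0 0 -1; 45 0 -0.4 0 0 0 -1'
```

```text
clock: 3.25
eef_pos: [613.2, -91.0, 77.1]
tool_rot: [3.138, 0.003, 1.447]
force: [-1.4, -4.2, 6.3]
width: -0.2
```

```bash
python3 -m jog '8 0 0 0 0 0 -1; 17 0 0 0 0 0 -1; 26 0 0 0 0 0 -1; 35 0 0 0 0 0 -1; 43 0 0 0 0 0 -1; 49 0 0 0 0 0 -1; 53 0 0 0 0 0 -1'
```

```text
clock: 4.12
eef_pos: [619.7, -38.5, 77.1]
tool_rot: [3.138, 0.003, 1.447]
force: [-0.6, -4.9, 6.1]
width: -0.0
```

```bash
python3 -m jog '8 0 0 0 0 0 -1; 17 0 0 0 0 0 -1; 26 0 0 0 0 0 -1; 35 0 0 0 0 0 -1; 43 0 0 0 0 0 -1; 49 0 0 0 0 0 -1; 51 0 0 0 0 0 -1; 51 0 0 0 0 0 -1'
```

```text
clock: 5.12
eef_pos: [626.0, 12.4, 77.1]
tool_rot: [3.138, 0.002, 1.447]
force: [-0.1, -3.7, 6.9]
width: -0.6
```

Run:
```python
from h import *
grab('wrist','wrist2')
```

```text
(no output)
```

View pics/wrist2.png

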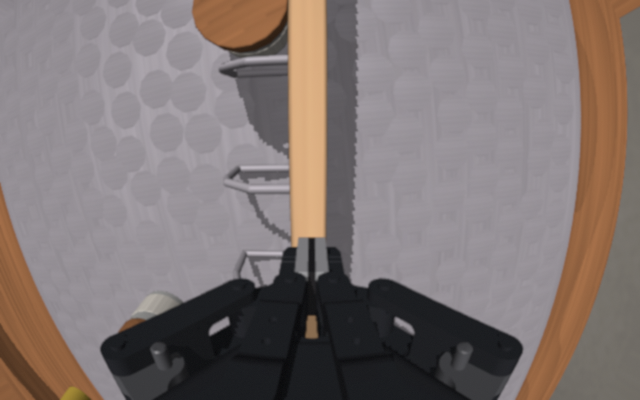

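The shut fingertip rests on the rail between the dividers at rows 178 and 262, 170 mm along it. That is gap 3, so I've stopped here and will lift.

```bash
python3 -m jog '0 0 -20 0 0 0 -1; 0 0 -50 0 0 0 -1; 0 0 -68 0 0 0 -1; 0 0 -70 0 0 0 -1'
python3 - <<'E'
from h import *
s=ctrl.read_state(); print(s['eef_pos'],s['tool_rot'])
d=ld('side0');P=world(d); z=d['z_map']; m=np.zeros(z.shape,bool); m[146:172,340:362]=1; m&=(z>0)&(P[...,2]>15)
print('creamer',np.percentile(P[m],[2,98],axis=0))
R=Rn.from_euler('xyz',s['tool_rot']).as_matrix()
t=np.array([479.5,-73]); u=np.array([35.8,99]);u/=np.hypot(*u)
g=t-u*60; print(g, R.T@(np.append(g,105)-s['eef_pos']))
E
```

```text
clock: 5.68
eef_pos: [625.7, 14.9, 147.0]
tool_rot: [3.139, -0.0, 1.449]
force: [-0.0, 0.3, -0.5]
width: -0.1
[625.67521409  14.93733828 146.99201072] [ 3.13902172e+00 -4.91338093e-04  1.44855420e+00]
creamer [[ 415.33674061 -371.46384091   17.14937428]
 [ 475.11877361 -306.91525681   82.60540593]]
[ 459.09612454 -129.42412486] [-163.6171171  -147.84016042   41.53167511]
```

```bash
python3 -m jog '-25 -22 0 0 0 2 -0.5; -65 -58 0 0 0 5 -0.5; -105 -95 0 0 0 8 -0.5; -140 -127 0 0 0 11 -0.5; -158 -143 0 0 0 12.7 -0.5; -163 -148 2 0 0 12.8 -0.5; -163 -148 20 0 0 12.8 -0.5; -163 -148 30 0 0 12.8 -0.5'
python3 - <<'E'
from h import *
s=ctrl.read_state(); print(s['eef_pos'],s['tool_rot'],s['width'])
grab('wrist','wrist3')
E
```

```text
clock: 6.68
eef_pos: [459.2, -127.5, 114.8]
tool_rot: [3.142, -0.001, 1.228]
force: [0.1, 0.6, 0.0]
width: 21.6
[ 459.21407451 -127.49475215  114.7589624 ] [ 3.14156008e+00 -9.91527687e-04  1.22775525e+00] 21.561738697409073
```

View pics/wrist3.png

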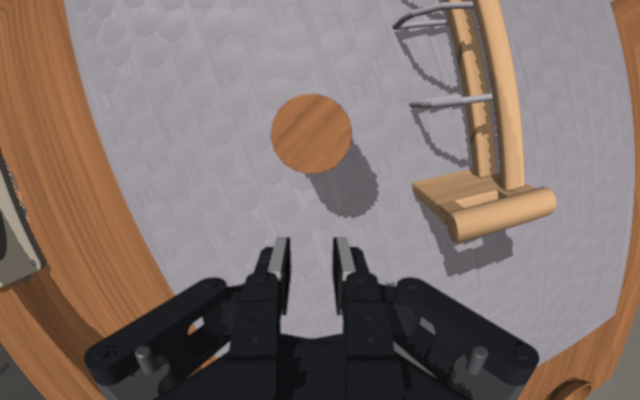

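```bash
python3 -m jog '0 0 30 0 0 0 -0.5; 0 0 65 0 0 0 -0.5; 0 0 84 0 0 0 -0.5; 0 0 90 0 0 0 -0.5; 0 0 90 0 0 0 -0.5; 4 0 90 0 0 0 -0.5; 8 0 90 0 0 0 -0.5; 12 0 90 0 0 0 -0.5'; python3 -m jog '5 0 0 0 0 0 -0.5; 10 0 0 0 0 0 -0.5; 15 0 0 0 0 0 -0.5; 20 0 0 0 0 0 -0.5; 25 0 0 0 0 0 -0.5; 30 0 0 0 0 0 -0.5'
python3 - <<'E'
from h import *
s=ctrl.read_state(); print(s['eef_pos'],s['tool_rot'],s['width'])
grab('wrist','wrist4'); ana('wrist4')
E
```

```text
clock: 7.72
eef_pos: [462.6, -117.1, 26.2]
tool_rot: [3.141, -0.0, 1.226]
force: [0.2, -0.1, 0.9]
width: 21.4
clock: 8.48
eef_pos: [472.3, -89.1, 25.7]
tool_rot: [-3.142, 0.0, 1.225]
force: [-0.6, -1.6, 0.9]
width: 21.7
[472.30469563 -89.10694935  25.72088518] [-3.14153016e+00  1.25912644e-04  1.22501147e+00] 21.66374162459534
wrist4 sheet 2.4
rail n 6363 dir [0.12310379 0.9923938 ] yaw -7.07 perp [-7.3  0.  10.1] z 76.0 x at y=0: 621.6 midperp 1.4
lid [311. 209.] 14298 mid [485.4 -56.4  61. ] mean [486.  -53.5  62.2] min [459.9 -83.4  57.6] max [510.9 -29.3  64.4]
lid [531. 310.] 789 mid [ 579.9 -148.8   61.4] mean [ 577.3 -148.6   61.3] min [ 552.4 -153.    57.5] max [ 607.3 -144.6   65.4]
grip [578. 352.] 3082 mid [ 584.  -152.8   99.8] mean [ 582.6 -149.5  100.7] min [ 544.6 -164.5   94.4] max [ 623.4 -141.1  105.1]
```

View pics/wrist4.png

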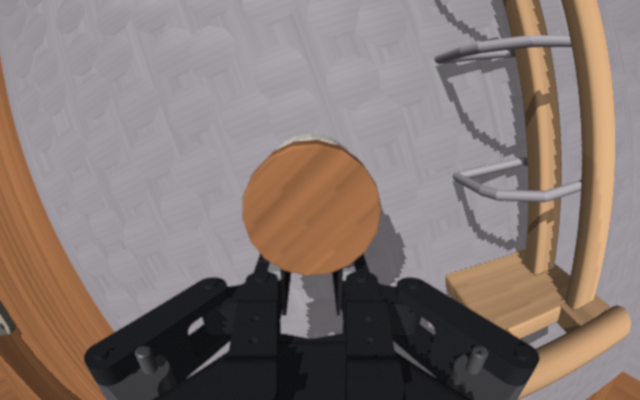

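The tin sits upright in the cradle at (311,209), pushed with about 1.7 N. I'll keep pushing.

```bash
python3 -m jog '6 0 0 0 0 0 -0.5; 12 0 0 0 0 0 -0.5; 18 0 0 0 0 0 -0.5; 24 0 0 0 0 0 -0.5; 30 0 0 0 0 0 -0.5; 36 0 0 0 0 0 -0.5; 42 0 0 0 0 0 -0.5; 48 0 0 0 0 0 -0.5'; python3 -m jog '6 0 0 0 0 0 -0.5; 12 0 0 0 0 0 -0.5; 18 0 0 0 0 0 -0.5; 24 0 0 0 0 0 -0.5; 29 0 0 0 0 0 -0.5; 33 0 0 0 0 0 -0.5; 36 0 0 0 0 0 -0.5; 37 0 0 0 0 0 -0.5'
python3 - <<'E'
from h import *
s=ctrl.read_state(); print(s['eef_pos'],s['tool_rot'],s['width'])
for n in('wrist','side'): grab(n,n+'5'); ana(n+'5')
E
```

```text
clock: 9.52
eef_pos: [488.6, -43.7, 25.7]
tool_rot: [-3.142, -0.0, 1.225]
force: [-0.1, -1.5, 0.9]
width: 21.3
clock: 10.52
eef_pos: [501.1, -9.1, 25.7]
tool_rot: [-3.142, -0.0, 1.225]
force: [-0.6, -1.6, 1.9]
width: 21.4
[501.10245509  -9.1432556   25.69502512] [-3.14157567e+00 -2.23838154e-05  1.22540922e+00] 21.37093258704432
wrist5 sheet 2.4
rail n 10019 dir [0.11642216 0.9931998 ] yaw -6.69 perp [-7.3  0.   9.7] z 76.0 x at y=0: 621.8 midperp 1.2
lid [311. 209.] 14297 mid [514.3  23.7  61. ] mean [514.8  26.4  62.2] min [489.   -3.3  57.5] max [539.6  50.8  64.4]
side5 sheet 3.0
rail n 489 dir [0.12052154 0.9927107 ] yaw -6.92 perp [-8.9 -0.   8.9] z 76.8 x at y=0: 621.3 midperp 0.0
lid [281. 221.] 191 mid [510.8  24.7  62. ] mean [510.8  24.4  62.6] min [485.3  -0.8  58.1] max [536.3  50.2  65.9]
lid [230. 240.] 229 mid [602.7 146.6  62.1] mean [602.5 147.5  62.6] min [577.  121.1  58.2] max [628.4 172.1  66. ]
```

View pics/wrist5.png

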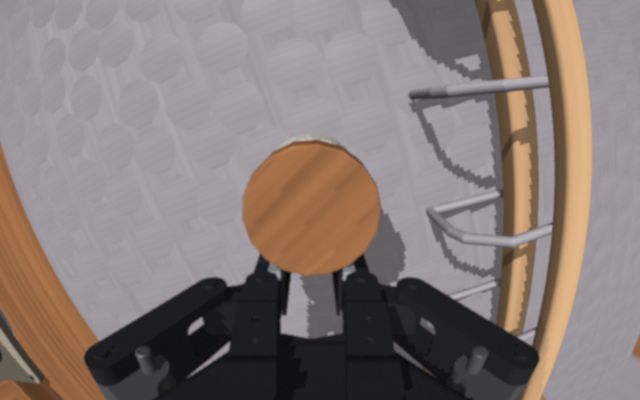

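```bash
python3 -m jog '-8 0 0 0 0 0 -0.5; -18 0 0 0 0 0 -0.5; -22 0 -25 0 0 0 -0.5; -22 0 -60 0 0 0 -0.5; -22 0 -75 0 0 0 -0.5; -22 0 -75 0 0 0 -0.5'
python3 - <<'E'
from h import *
s=ctrl.read_state(); R=Rn.from_euler('xyz',s['tool_rot']).as_matrix()
print(s['eef_pos'],s['tool_rot'],R.T@(np.array([453.8,33.5,100])-s['eef_pos']))
E
```

```text
clock: 11.38
eef_pos: [494.2, -30.3, 101.4]
tool_rot: [3.14, -0.001, 1.225]
force: [0.8, -0.7, -0.3]
width: 21.3
[494.15542321 -30.31491366 101.35214909] [ 3.13968197e+00 -6.80716162e-04  1.22491973e+00] [ 46.35342019 -59.60268181   1.26982372]
```

```bash
python3 -m jog '2 -8 0 0 0 9.6 -0.5; 8 -20 0 0 0 19.2 -0.5; 18 -34 0 0 0 28.8 -0.5; 28 -45 0 0 0 38.4 -0.5; 36 -53 0 0 0 48 -0.5; 43 -58 0 0 0 57.6 -0.5; 46 -60 0 0 0 67.2 -0.5; 46 -60 0 0 0 77 -0.5'; python3 -m jog '0 0 0 0 0 0 -0.5; 0 0 0 0 0 0 -0.5'
python3 - <<'E'
from h import *
s=ctrl.read_state(); R=Rn.from_euler('xyz',s['tool_rot']).as_matrix()
print(s['qpos'].round(2),s['eef_pos'],s['tool_rot'],np.degrees(s['tool_rot'][2]),R.T@(np.array([453.8,33.5,25])-s['eef_pos']))
grab('wrist','wrist6'); ana('wrist6')
E
```

```text
clock: 12.38
eef_pos: [451.7, 33.7, 99.5]
tool_rot: [3.14, 0.002, -0.124]
force: [1.4, -0.1, -0.3]
width: 20.9
clock: 12.62
eef_pos: [452.3, 33.4, 100.1]
tool_rot: [3.141, 0.001, -0.116]
force: [0.0, 0.4, 0.4]
width: 21.5
[-0.49  0.64  0.52  2.18 -0.69  0.49 -1.11] [452.32705942  33.3924431  100.10836019] [ 3.14085306e+00  1.11921066e-03 -1.15911855e-01] -6.641260100829845 [ 1.5346787  -0.33273263 75.10646406]
wrist6 sheet 2.5
rail n 277 dir [0.27978554 0.9600625 ] yaw -16.25 perp [-5.2  0.   5.3] z 76.1 x at y=0: 582.9 midperp 0.0
lid [118.  28.] 3141 mid [604.6 148.7  61.1] mean [602.7 145.6  62.1] min [580.2 120.8  57.5] max [629.  176.6  64.6]
lid [547.  36.] 497 mid [ 573.3 -148.5   61.5] mean [ 571.9 -148.1   61.5] min [ 545.3 -153.3   57.5] max [ 601.3 -143.8   65.5]
lid [27. 52.] 438 mid [621.6 247.9  61.5] mean [619.7 245.3  61.4] min [593.5 239.7  57.5] max [649.6 256.1  65.4]
lid [316. 126.] 5890 mid [514.3  24.8  62.2] mean [514.6  24.7  62.2] min [488.9  -0.9  59.5] max [539.7  50.4  64.9]
grip [586.  37.] 1629 mid [ 567.6 -150.6  100.2] mean [ 566.3 -148.2  100.9] min [ 541.8 -162.    94.5] max [ 593.4 -139.2  105.9]
```

View pics/wrist6.png

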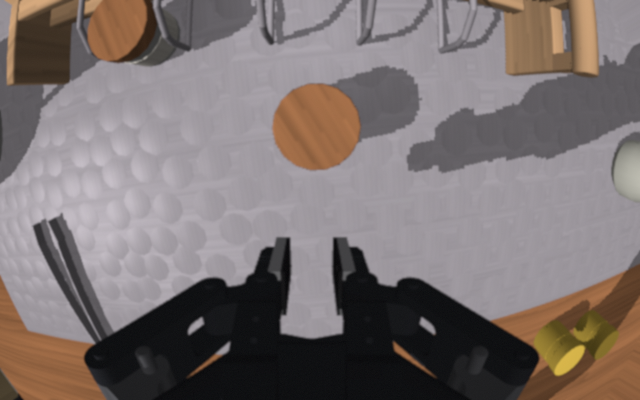

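The tin (316,126) lines up with gap 3, which lies between the dividers at columns 268 and 366. I'll descend and push.

```bash
python3 -m jog '0 0 25 0 0 0 -0.5; 0 0 55 0 0 0 -0.5; 0 0 71 0 0 0 -0.5; 0 0 75 0 0 0 -0.5; 4 0 75 0 0 0 -0.5; 9 0 75 0 0 0 -0.5; 14 0 75 0 0 0 -0.5; 19 0 75 0 0 0 -0.5'; python3 -m jog '5 0 0 0 0 0 -0.5; 10 0 0 0 0 0 -0.5; 15 0 0 0 0 0 -0.5; 20 0 0 0 0 0 -0.5; 25 0 0 0 0 0 -0.5; 28 0 0 0 0 0 -0.5; 28 0 0 0 0 0 -0.5'
python3 - <<'E'
from h import *
s=ctrl.read_state(); print(s['eef_pos'],s['tool_rot'],s['width'])
C=np.array([628.5,45.5]);a=np.radians(-6.93);xd=np.array([np.cos(a),np.sin(a)]);yd=np.array([-xd[1],xd[0]])
d=s['eef_pos'][:2]-C; print('tcp in rack',d@xd,d@yd)
for n in('wrist','side'): grab(n,n+'7'); ana(n+'7')
E
```

```text
clock: 13.68
eef_pos: [472.3, 31.4, 26.0]
tool_rot: [-3.142, -0.001, -0.118]
force: [0.6, -0.7, 0.3]
width: 21.1
clock: 14.55
eef_pos: [500.1, 28.0, 25.7]
tool_rot: [3.141, -0.001, -0.119]
force: [0.0, 0.3, 0.6]
width: 21.1
[500.13706742  28.03167019  25.6995841 ] [ 3.14149577e+00 -1.08108409e-03 -1.18527980e-01] 21.135102401218635
tcp in rack -125.31748202135496 -32.82855019327157
wrist7 sheet 2.4
rail n 5007 dir [0.12037598 0.99272835] yaw -6.91 perp [-5.  -0.  12.9] z 76.0 x at y=0: 619.8 midperp 3.9
lid [38. 95.] 5726 mid [606.2 149.9  61.1] mean [605.3 143.   62. ] min [580.7 120.5  57.4] max [631.8 179.3  64.8]
lid [628. 105.] 1028 mid [ 573.6 -147.9   61.4] mean [ 573.  -148.2   61.5] min [ 546.6 -153.3   57.4] max [ 600.7 -142.6   65.4]
lid [311. 208.] 14256 mid [535.4  25.2  61. ] mean [537.9  25.   62.2] min [ 5.09e+02 -4.00e-01  5.75e+01] max [561.8  50.8  64.5]
side7 sheet 3.0
rail n 453 dir [0.12056509 0.9927054 ] yaw -6.92 perp [-8.8  0.   9.5] z 76.8 x at y=0: 621.1 midperp 0.3
lid [230. 240.] 223 mid [603.1 146.1  62. ] mean [603.2 146.8  62.4] min [577.1 120.5  58.2] max [629.1 171.6  65.9]
```

View pics/wrist7.png

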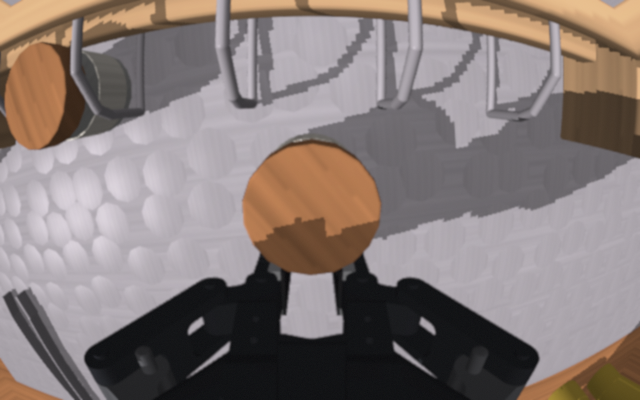

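Run:
```python
from h import *
d=ld('wrist7'); P=wworld(d); s=d['state']; print(d['cx'],d['cy'])
R=Rn.from_euler('xyz',s['tool_rot']).as_matrix()
T=(P-s['eef_pos'])@R   # tool coords
for nm,(u0,u1,v0,v1) in dict(L=(225,262,85,112),Rr=(375,412,85,112),R2=(490,535,85,120),L2=(80,145,85,120)).items():
    z=P[v0:v1,u0:u1,2]; t=T[v0:v1,u0:u1]; p=P[v0:v1,u0:u1]; m=(z>12)&(z<40); q=t[m]
    f=q[:,0]<np.percentile(q[:,0],30)
    print(nm,m.sum(),'front tool y',q[f,1].mean().round(1),np.percentile(q[f,1],[0,100]).round(1),'tool x',q[f,0].min().round(1),'z',z[m].mean().round(1),'w',p[m][f].mean(0).round(1))
k=(P[...,2]>59)&(P[...,2]<66)&(T[...,0]<70)&(T[...,0]>0)&(abs(T[...,1])<40); print('lid toolxy',T[k].min(0),T[k].max(0),T[k].mean(0))
```

```text
311.2122658727452 196.85642341965686
L 129 front tool y -30.4 [-32.7 -29.4] tool x 74.1 z 27.6 w [577.8  49.4  29.7]
Rr 155 front tool y 32.8 [31.6 34.9] tool x 74.0 z 27.1 w [570.4 -13.3  27.9]
R2 258 front tool y 98.3 [96.8 99.5] tool x 74.0 z 26.5 w [562.8 -78.4  25.6]
L2 988 front tool y -99.8 [-113.3  -94.2] tool x 74.0 z 26.4 w [587.5 118.1  28.4]
lid toolxy [  0.11065604 -29.95433306 -40.28160653] [ 62.06868445  26.82293794 -33.25763162] [ 36.6749843   -1.4362657  -36.46059706]
```

```bash
python3 -m jog '5 0.4 0 0 0 0 -0.5; 10 0.8 0 0 0 0 -0.5; 15 1.5 0 0 0 0 -0.5; 20 1.5 0 0 0 0 -0.5; 25 1.5 0 0 0 0 -0.5; 30 1.5 0 0 0 0 -0.5; 33 1.5 0 0 0 0 -0.5; 34 1.5 0 0 0 0 -0.5';  python3 - <<'E'
from h import *
grab('wrist','wrist8'); s=ctrl.read_state(); print(s['eef_pos'],s['force'])
E
```

```text
clock: 15.65
eef_pos: [533.2, 22.5, 25.7]
tool_rot: [3.142, -0.0, -0.119]
force: [-2.4, 0.1, 0.7]
width: 21.3
[533.18335678  22.48823551  25.70152772] [0.09491041 0.71916456 0.05614869]
```

View pics/wrist8.png

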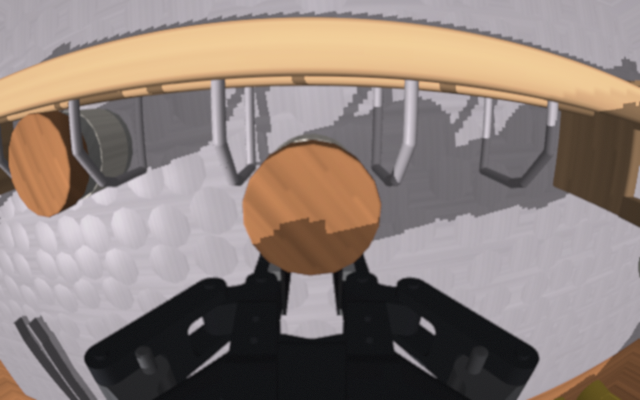

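```bash
python3 -m jog '4 0 0 0 0 0 -0.5; 8 0 0 0 0 0 -0.5; 12 0 0 0 0 0 -0.5; 15 0 0 0 0 0 -0.5; 18 0 0 0 0 0 -0.5; 18 0 0 0 0 0 -0.5'; python3 -m jog '1 0 0 0 0 0 -0.5; 2 0 0 0 0 0 -0.5; 3 0 0 0 0 0 -0.5; 3 0 0 0 0 0 -0.5'
```

```text
clock: 16.45
eef_pos: [551.4, 20.3, 25.7]
tool_rot: [3.141, -0.001, -0.119]
force: [0.3, -0.3, 0.2]
width: 21.5
clock: 16.95
eef_pos: [554.0, 20.0, 25.7]
tool_rot: [-3.142, -0.0, -0.119]
force: [-1.8, 0.3, 0.4]
width: 21.3
```

```bash
python3 -m jog '1 0 0 0 0 0 -0.5; 2 0 0 0 0 0 -0.5; 2 0 0 0 0 0 -0.5'
python3 - <<'E'
from h import *
s=ctrl.read_state()
C=np.array([628.5,45.5]);a=np.radians(-6.93);xd=np.array([np.cos(a),np.sin(a)]);yd=np.array([-xd[1],xd[0]])
d=s['eef_pos'][:2]-C; print('tcp in rack',d@xd,d@yd,s['force'])
E
```

```text
clock: 17.32
eef_pos: [555.3, 19.9, 25.7]
tool_rot: [-3.141, 0.001, -0.119]
force: [-3.3, 0.4, 2.0]
width: 21.5
tcp in rack -69.53178411267565 -34.26878056816381 [-3.25383927  0.40910307  1.99816155]
```

```bash
python3 -m jog '1 0 0 0 0 0 -0.5; 1 0 0 0 0 0 -0.5; 1 0 0 0 0 0 -0.5'
```

```text
clock: 17.7
eef_pos: [555.4, 19.9, 25.6]
tool_rot: [-3.141, 0.003, -0.119]
force: [-5.3, 0.5, 3.7]
width: 21.7
```

It's hard against the stop: the force climbs to 5 N with only 0.1 mm of advance. I'll withdraw and check.

```bash
python3 -m jog '-3 0 0 0 0 0 -0.5; -15 0 0 0 0 0 -0.5; -35 0 0 0 0 0 -0.5; -55 0 0 0 0 0 -0.5; -65 0 -20 0 0 0 -0.5; -70 0 -60 0 0 0 -0.5; -70 0 -90 0 0 0 -0.5; -70 0 -100 0 0 0 -0.5'
python3 - <<'E'
from h import *
for n in('wrist','side','scene'): grab(n,n+'9'); ana(n+'9')
b=[cv2.resize(cv2.imread('pics/'+n)[y:y+150,x:x+200],None,fx=2,fy=2,interpolation=cv2.INTER_CUBIC) for n,x,y in(('side9.png',170,140),('scene9.png',220,170))]
cv2.imwrite('pics/end.png',np.hstack(b))
E
```

```text
clock: 18.7
eef_pos: [488.2, 28.1, 127.2]
tool_rot: [-3.141, -0.004, -0.118]
force: [-0.2, 0.8, -0.2]
width: 21.3
wrist9 sheet 2.5
rail n 10861 dir [0.12122457 0.9926251 ] yaw -6.96 perp [-7.8 -0.   8.8] z 76.2 x at y=0: 623.0 midperp 0.5
lid [312.  65.] 4484 mid [591.1  16.8  62.1] mean [590.7  17.1  62.2] min [565.7  -8.6  59.3] max [616.4  42.3  64.9]
lid [136.  79.] 3065 mid [606.4 147.1  61.1] mean [605.7 145.2  62.2] min [580.7 121.5  57.5] max [632.2 172.7  64.8]
lid [524.  84.] 381 mid [ 573.  -148.3   61.5] mean [ 572.5 -148.1   61.5] min [ 546.6 -152.4   57.5] max [ 599.3 -144.3   65.5]
lid [48. 94.] 351 mid [620.6 244.9  61.4] mean [620.3 245.   61.4] min [594.6 240.4  57.5] max [646.6 249.3  65.4]
grip [558.  70.] 2329 mid [ 582.8 -152.1  100.2] mean [ 581.8 -150.2  101. ] min [ 543.1 -164.    94.5] max [ 622.4 -140.2  105.9]
side9 sheet 3.0
rail n 489 dir [0.11959358 0.99282295] yaw -6.87 perp [-9.1 -0.   9.3] z 76.8 x at y=0: 621.3 midperp 0.1
lid [260. 211.] 188 mid [588.6  15.4  62. ] mean [587.7  16.9  62.6] min [562.9 -10.5  58.1] max [614.3  41.4  65.9]
lid [230. 240.] 228 mid [603.4 146.7  62. ] mean [602.8 147.1  62.5] min [578.  121.3  58.2] max [628.9 172.1  65.9]
scene9 sheet 2.3
rail n 488 dir [0.11864492 0.99293673] yaw -6.81 perp [-8.8 -0.   8.4] z 76.1 x at y=0: 623.9 midperp -0.2
lid [297. 233.] 154 mid [588.9  17.1  61.5] mean [589.7  18.5  61.7] min [564.6  -9.9  57.8] max [613.2  44.1  65.1]
lid [312. 261.] 208 mid [604.  148.1  61.4] mean [604.9 149.1  61.9] min [579.7 121.4  57.5] max [628.2 174.8  65.3]
lid [322. 291.] 59 mid [631.7 254.5  61.3] mean [632.1 254.8  61.3] min [596.4 248.3  57.4] max [666.9 260.8  65.2]
grip [276. 194.] 112 mid [ 583.2 -152.1  100.3] mean [ 582.4 -150.4  100.6] min [ 544.2 -164.8   94.5] max [ 622.2 -139.4  106.2]
```

View pics/wrist9.png

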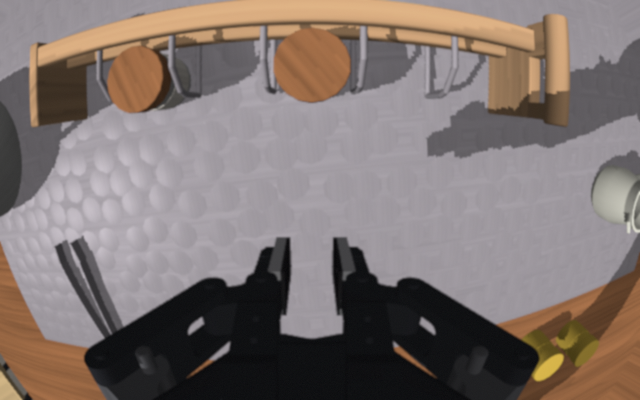

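View pics/end.png

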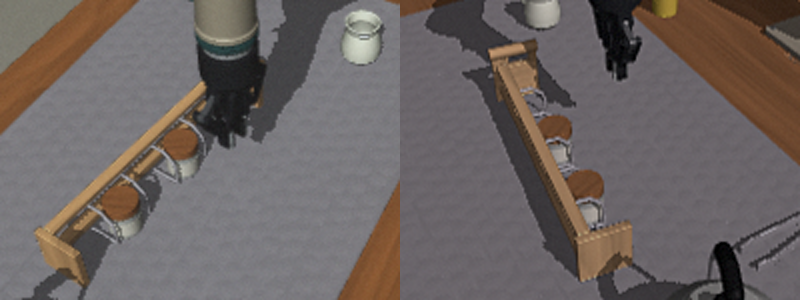

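The three cameras put the tin (wrist 312,65) upright in gap 3 at the same depth as the stored tin, within about 1 mm. The gripper is clear of everything.

```bash
python3 -c "
from cell import ctrl
print(ctrl.finish_job())"
```

```text
the job is handed in; nothing more can be done
None
```

The loose tin is upright in the third gap from the tall end, fully home against the back batten, and I handed the job in at about 19 s of the 61 s allowed.

- **Counting by touch:** I ran the shut fingertip along the rail from about 24 mm past the tall end's middle to about 170 mm. The push on the rail measured 6–11 N at every reading. It passed gaps 1 and 2, stopped at the middle of gap 3 without going on to gap 4, and then lifted. The grip on the tall end kept it from starting any closer.
- **Pushing the tin:** I slid the tin along the sheet with the fingers partly open, sideways to line it up with the gap and then straight in. Readings during the slide stayed at or below about 2.5 N. At the end the force rose to 5.3 N while the tin moved only 0.1 mm, so it is against the batten.
- **Last checks:** All three cameras place the tin two gaps along from the stored tin and within about 1 mm of its depth. The stored tin measures where it was. The arm did not go near the kettle, creamer or tongs, but I did not re-measure their positions.
- **Disagreement:** The cameras differed from one another by 2–3 mm in absolute position, so I compared positions relative to the rack and the stored tin. No check failed.

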